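# Open the red stamp-pad case

## Task

Open the red stamp-pad case on the calligraphy table: with the fingertips press its yellow snap tab fully in, then push the released red cover by its thumb ridge off the ink pad and along the deck to the end stop. Lift nothing, and leave the blue case shut and everything else on the table where it is.

Things in the scene. Friction and masses are not known exactly. Their poses are not given: they have to be found in the camera images.
- red_case: the red stamp-pad case: dark wood, fixed, 176 (x) x 92 (y) x 39 mm high. Origin under its centre; x = way the cover slides. Side rails at y = 37.5 to 46 and -46 to -37.5 mm, tops at z = 39, have lips reaching in to |y| = 33 over the cover's edges: it can only slide along x. Seat over the red ink pad (52 x 52, centre x = -45) behind, plain deck ahead, level at z = 26. Back wall's inner face x = -82
- red_stop (a point): end stop of the red case: middle of the face that the cover meets, at x = 76, y = 0, z = 30 mm in the case's frame (wall top at z = 39 mm, 12 mm thick)
- red_cover: the red cover: loose flat plate 70 x 70 x 8 mm, about 0.12 kg, under the rails' lips with 1.5 to 2 mm of play. Origin: centre of its underside, at first about (-45, 0, 26) mm in the case's frame, axes parallel to the case's. It carries a thumb ridge (point red_ridge). At the end stop its origin is at x = 41 mm in the case's frame: 86 mm of travel
- red_ridge (a point): centre of the -x face of the red cover's thumb ridge, the face to push towards the case's +x (about 1 N once released); at x = 8, y = 0, z = 16 mm in the cover's frame. The ridge is 8 mm thick, 44 mm wide (y) and stands 16 mm above the plate's top (z = 8 to 24 mm); 43 mm of flat plate lies behind it
- red_tab (a joint): snap tab of the red case: 0 = out (brass catch bar up before the cover's +x edge, cover locked), 0.010 m = pressed fully in, straight down; starts at 0 to 0.002. The bar clears the cover from about 0.0075. It moves with about 4 N (more when fast), has no return spring and stays in where it is left
- red_tab_pad (a point): centre of the top of the red case's yellow press pad, 22 (x) x 20 (y) mm, level, on the case's +y side; it moves down with the tab. In the case's frame x = -5.5, y = 60 mm, z = 56 out and 46 fully in (still 7 mm above the rails). Its housing below is 34 (x) x 27 (y) mm, up to y = 73 and z = 34 mm
- blue_case: the blue stamp-pad case: dark wood, fixed, 176 (x) x 92 (y) x 39 mm high. Origin under its centre; x = way the cover slides. Side rails at y = 37.5 to 46 and -46 to -37.5 mm, tops at z = 39, have lips reaching in to |y| = 33 over the cover's edges: it can only slide along x. Seat over the blue ink pad (52 x 52, centre x = -45) behind, plain deck ahead, level at z = 26. Back wall's inner face x = -82
- blue_stop (a point): end stop of the blue case: middle of the face that the cover meets, at x = 76, y = 0, z = 30 mm in the case's frame (wall top at z = 39 mm, 12 mm thick)
- blue_cover: the blue cover: loose flat plate 70 x 70 x 8 mm, about 0.12 kg, under the rails' lips with 1.5 to 2 mm of play. Origin: centre of its underside, at first about (-45, 0, 26) mm in the case's frame, axes parallel to the case's. It carries a thumb ridge (point blue_ridge). At the end stop its origin is at x = 41 mm in the case's frame: 86 mm of travel
- blue_ridge (a point): centre of the -x face of the blue cover's thumb ridge, the face to push towards the case's +x (about 1 N once released); at x = 8, y = 0, z = 16 mm in the cover's frame. The ridge is 8 mm thick, 44 mm wide (y) and stands 16 mm above the plate's top (z = 8 to 24 mm); 43 mm of flat plate lies behind it
- blue_tab (a joint): snap tab of the blue case: 0 = out (brass catch bar up before the cover's +x edge, cover locked), 0.010 m = pressed fully in, straight down; starts at 0 to 0.002. The bar clears the cover from about 0.0075. It moves with about 4 N (more when fast), has no return spring and stays in where it is left
- blue_tab_pad (a point): centre of the top of the blue case's yellow press pad, 22 (x) x 20 (y) mm, level, on the case's +y side; it moves down with the tab. In the case's frame x = -5.5, y = 60 mm, z = 56 out and 46 fully in (still 7 mm above the rails). Its housing below is 34 (x) x 27 (y) mm, up to y = 73 and z = 34 mm
- seal: bystander: marble seal stone 28 x 28 x 68 high with a round top, loose; origin under its centre (mm)
- paperweight: bystander: brass paperweight bar 30 (x) x 150 (y) x 14 high, loose; origin under its centre (mm)
- ink_bottle: bystander: glass ink jar, 48 diameter, 75 high, loose; origin under its centre (mm)
- cup: bystander: white plastic cup, 72 diameter, 85 high, loose; origin under its centre (mm)
- ink_dish: bystander: black round lidded ink dish, 88 diameter, 26 high, loose; origin under its centre (mm)
- brush: bystander: writing brush lying along its x, about 245 long, 12 thick, loose; origin at the table near its middle (mm)
- brush_rest: bystander: blue and white ceramic brush rest 22 (x) x 85 (y) x 23 high, loose; origin under its centre (mm)
Not all that is in view belongs to the job. There is more than one size of the blue_cover; the job needs the larger. Leave any orange look-alike of the blue_case alone.

How it is judged:
By the outcome, as a careful person would: the job done as asked, in the order asked, and still so for the second after the job is handed in, with the robot touching nothing.
It also fails if it takes over 35 s, if anything falls off the work surface, if the arm or the gripper's body presses on something with over 40 N, if the wrist force passes 120 N, or if a joint passes its speed limit or range.

## Robot

A 6-joint arm with a two-finger parallel gripper is mounted at the origin on the work surface. World frame = base frame: x ahead of the robot, y to its left, z up, the work surface at z = 0. Lengths are in m, angles in rad, forces in N, time in s.
With the tool pointing down it reaches from about 0.35 to 0.725 m from the base axis. Payload 6 kg.
Tool frame: the origin (TCP) lies midway between the tips of the shut fingers; the grasp point (between the pads) lies 19 mm behind it; y points along the fingers, z is the direction in which the jaws open and shut, and the axes are right-handed (so a half turn about y gives the same grasp; the last joint's range is limited). The gripper opens to 85 mm and grips with 20 to 120 N. Pads are 22 mm wide; open, the fingers measure 114 mm over their backs; the gripper's body (76 mm by 85 mm) begins 54 mm behind the grasp point. The pads swing forward as they close: fully open they stand 13 mm farther back than shut.
Start: joints at [-0.888, 0.04, 0.085, 0, -1.615, -0.334], TCP at [0.205, -0.564, 0.231] pointing down, gripper open.
Joint ranges: [-2.56, 2.56], [-1.29, 2.01], [-1.08, 1.49], [-3.29, 1.98], [-2.81, -0.18], [-2.99, 2.99]. Speed limits (rad/s): [2.57, 2.57, 3.01, 3.14, 3.14, 3.14].

## Interface

Orientations are given as a unit quaternion [w, x, y, z].
In Python, from cell import * gives the robot as it stands. The module is installed in compiled form; this text tells all that it offers.
- The arm moves only by the tool drive_tool, never from a script. Its argument "steps" is a list that holds one entry, the list of rows, each a list of 7 numbers: the closure, from -1 (fully open) to 1 (shut), so that 0 is half open, then the shift along the tool's x, y, z in cm, then the turn, a rotation vector about the tool's x, y, z in rad. A call has 1 to 8 rows; each row shifts and turns the commanded pose from where the row before left it, along the tool's axes as they then stand; what a row does not reach is not made up. A row lasts 1/12 s, in which the tool goes at most 41.7 mm and 7.16 degrees, less where a joint would pass 70% of its speed; a pose out of reach is approached as far as the arm can. A call is refused whole if a number of a shift passes 4.17 or a number of a turn 0.125, either way. A call with a gripper value outside its range is refused whole. The fingers move at their own pace and stop on an object; "grip_force" is the grip in N (left out, the last holds). Time passes only in rows, so rows that do not move let the fingers close. It gives the time, the measured TCP pose, the force and the opening at its end, in the units of the state.
- get_obs(): the state, without advancing time (a new reading comes with each control period).
- capture(name): name is "scene" or "top"; returns (picture, depth): 384x512x3 uint8, red, green, blue; 384x512 float32, m along the optical axis (not along the pixel's ray), 0 where there is no reading.
- camera_params(name): a dict with "intrinsics" (3x3 intrinsics, pixels), "camera_from_world" (4x4, takes a point from world to camera coordinates). Camera axes: x right, y down, z forward; pixel columns grow to the right and rows downward; lengths in m; the calibration is good to about 2 mm. A picture is of the moment at which its call begins. camera_params takes no time and is no camera call.
- sign_off(): hands the job in, once; it reports no verdict.
Trained networks look in the newest picture that a camera, given by its name, has taken for a name from the list of things; names that differ only in an ending like _2 or _b are one class to them, and where a whole thing is asked for, a point or a joint stands for the part that bears it (a point fixed in the world has none). Each returns a list of dicts, best first, with "p" (0 to 1); they miss things now and then, are a little off and sometimes report something else, mostly with a low value. They report only what shows in the picture. A call takes as long as a camera call. They do not tell look-alikes from the thing itself.
- search_frame(query, camera): "point" ([x, y, z] in m, in world coordinates, good to about 4 mm: the middle of the surface that is visible of it).
- masks_of(query, camera): "pixels" (384x512 bool, what is visible of it).
The state is a dict: "time_s": time; "joints": joint angles; "dq": joint speeds; "effort": joint torques, N m; "tcp_pos": TCP position; "tool_rot": TCP orientation; "ft_force": force on the tool from outside, world axes, zero at the start; "torque": the same for the moment, N m; "finger_gap": finger opening in m.
Only numpy, scipy, OpenCV 4.12 (cv2) and the standard library are available. Lean on these libraries where they do the work, as an engineer would, in place of code of your own. Each camera call takes 0.05 s, during which the arm holds its last target.

## Working session

There is one attempt and no reset: what is moved stays moved. The work goes in short steps, Python scripts to look and compute and a tool call to move; the robot and the scene stay as the last step left them, time stands still between calls to the robot, and variables do not carry over. Pictures are saved under pics/ and viewed, and the job is handed in when it is done.

Besides the shell and the picture viewer there is one more tool, called after "Emit:" in YAML: its name, and indented under it one key for each argument. drive_tool: Moves the arm, as the interface text tells. Its arguments: {"type":"object","properties":{"steps":{"type":"array"},"grip_force":{"type":"number"}},"required":["steps"]}

```bash
mkdir -p pics; cat > h.py <<'E'
from cell import *
import numpy as np, cv2
def cap(n,f):
    im,d=capture(n); cv2.imwrite('pics/'+f,im[:,:,::-1]); np.savez('pics/'+n+'.npz',im=im,d=d); return im,d
def w(n,u,v,d):
    P=camera_params(n);K=P["intrinsics"];T=np.linalg.inv(P["camera_from_world"])
    return (T@np.r_[np.linalg.inv(K)@[u,v,1]*d,1])[:3]
def px(n,p):
    P=camera_params(n);q=P["intrinsics"]@(P["camera_from_world"]@np.r_[p,1])[:3];return q[:2]/q[2]
E
python3 - <<'E'
from h import *
np.set_printoptions(precision=4,suppress=True)
for n in("scene","top"):
    cap(n,n+'0.png')
for q in("red_case","red_cover","red_tab_pad","red_ridge","blue_case","red_stop"):
    for r in search_frame(q,"top")[:3]: print(q,r["p"],np.array(r["point"]),px("top",r["point"]))
print(get_obs())
E
```

```text
red_case 0.68 [ 0.5432 -0.1838  0.0359] [312.3281 157.4589]
red_cover 0.68 [ 0.4756 -0.2175  0.0321] [323.1745 180.4983]
red_cover 0.39 [ 0.5427 -0.1825  0.0349] [311.8507 157.6602]
red_ridge 0.8 [ 0.4837 -0.2132  0.0359] [321.9326 177.6249]
blue_case 0.93 [0.5537 0.2145 0.033 ] [178.8157 150.7588]
blue_case 0.79 [0.1717 0.3198 0.023 ] [138.5908 278.9999]
red_stop 0.56 [ 0.5449 -0.1817  0.0354] [311.6122 156.8972]
{'time_s': 0.4, 'joints': array([-0.8883,  0.0403,  0.0846, -0.0001, -1.6155, -0.3337]), 'dq': array([ 0.0011,  0.    ,  0.0015, -0.0003,  0.0011,  0.0003]), 'effort': array([  0.0017, -36.7395,  34.6999,   6.924 ,  -0.0017,  -0.    ]), 'tcp_pos': array([ 0.2051, -0.5638,  0.2311]), 'tool_rot': array([ 0.6965, -0.6963, -0.1226,  0.1227]), 'ft_force': array([ 0.3185, -0.3067, -0.2853]), 'torque': array([ 0.0049,  0.0231, -0.021 ]), 'finger_gap': 0.08545938330904816}
```

View pics/top0.png

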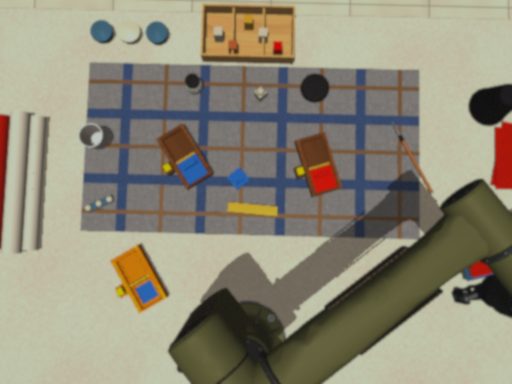

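View pics/scene0.png

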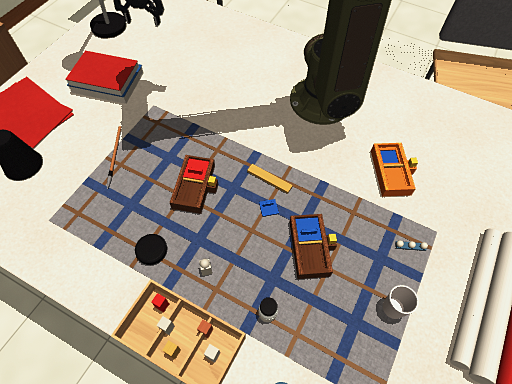

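```bash
python3 - <<'E'
import cv2
im=cv2.imread('pics/top0.png');cv2.imwrite('pics/topcrop.png',cv2.resize(im[100:230,240:390],None,fx=4.5,fy=4.5,interpolation=cv2.INTER_CUBIC))
E
```

```text
(no output)
```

View pics/topcrop.png

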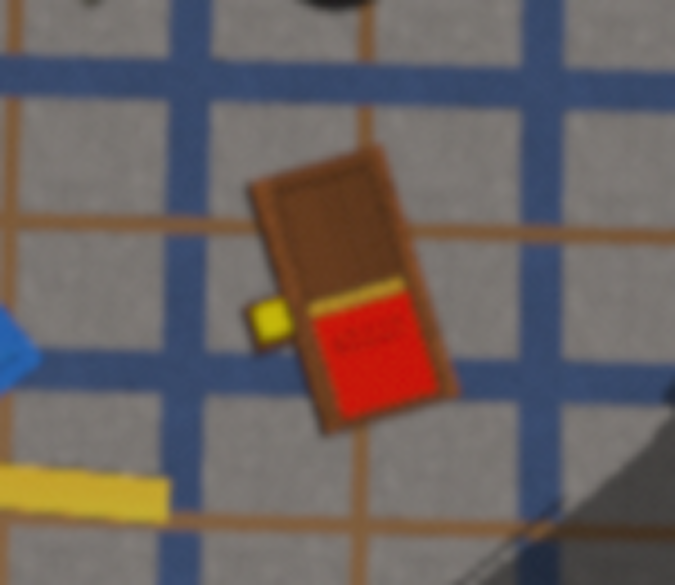

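The red case is at top (317,163), with its yellow pad at (300,171) on the case's +y side. The brown/blue case at (185,156) and the orange look-alike at (140,278) stay alone, as does the loose blue plate at (238,178). The crop confirms the only red one. Next I fit its pose.

```bash
cat > fit.py <<'E'
from h import *
from scipy.optimize import least_squares
np.set_printoptions(precision=4,suppress=True)
for n in("top","scene"):
    z=np.load('pics/'+n+'.npz');im,d=z['im'],z['d']
    hsv=cv2.cvtColor(im,cv2.COLOR_RGB2HSV)
    P=camera_params(n);K=P["intrinsics"];T=np.linalg.inv(P["camera_from_world"])
    print(n,'cam',T[:3,3],'f',K[0,0])
    v,u=np.mgrid[:384,:512]
    W=np.stack([(u-K[0,2])/K[0,0]*d,(v-K[1,2])/K[1,1]*d,d],-1)@T[:3,:3].T+T[:3,3]
    c=px(n,[.52,-.19,.035]);near=np.hypot(u-c[0],v-c[1])<50
    H,S,V=hsv[...,0],hsv[...,1],hsv[...,2]
    def rep(name,m,zz):
        m=m.astype(np.uint8);nn,l,st,ce=cv2.connectedComponentsWithStats(m)
        k=1+np.argmax(st[1:,4]);mm=l==k
        # intersect rays with plane z=zz
        ray=np.stack([(u-K[0,2])/K[0,0],(v-K[1,2])/K[1,1],np.ones_like(d)],-1)@T[:3,:3].T
        t=(zz-T[2,3])/ray[...,2];Q=(T[:3,3]+ray*t[...,None])[mm][:,:2].astype(np.float32)
        r=cv2.minAreaRect(Q*1000)
        print(name,st[k,4],'px',ce[k],'depth z',np.median(W[mm][:,2]),'plane mean',Q.mean(0),'rect',r)
    near&=np.ones_like(near)
    rep('red',near&((H<5)|(H>174))&(S>200)&(V>150),.034)
    rep('yellow',near&(H>24)&(H<34)&(S>150)&(V>120)&(np.hypot(*(np.moveaxis(W[...,:2],-1,0)-np.array([.51,-.15])[:,None,None]))<.05),.055)
    rep('rim',near&(W[...,2]>.034)&(W[...,2]<.045),.039)
    rep('case',near&(W[...,2]>.015),.039)
E
python3 fit.py
python3 - <<'E'
import cv2
im=cv2.imread('pics/scene0.png');cv2.imwrite('pics/sccrop.png',cv2.resize(im[135:225,150:240],None,fx=6,fy=6,interpolation=cv2.INTER_CUBIC))
E
```

```text
top cam [ 0.3386 -0.0228  1.5049] f 497.8006780463581
red 469 px [323.2111 178.8316] depth z 0.03481704151552867 plane mean [ 0.4804 -0.2173] rect ((480.29205322265625, -217.54409790039062), (65.69074249267578, 64.00948333740234), 19.327077865600586)
yellow 60 px [300.0167 170.75  ] depth z 0.053812512394956324 plane mean [ 0.5004 -0.1463] rect ((501.1239318847656, -146.2615203857422), (23.653942108154297, 22.350330352783203), 27.579334259033203)
rim 920 px [318.8815 167.5707] depth z 0.03814961807181794 plane mean [ 0.5132 -0.2033] rect ((519.4623413085938, -188.15048217773438), (176.01634216308594, 119.5526351928711), 18.000389099121094)
case 2001 px [316.8891 164.8291] depth z 0.03464043230838265 plane mean [ 0.5212 -0.1973] rect ((517.7778930664062, -187.40969848632812), (178.7625274658203, 122.00279998779297), 18.000381469726562)
scene cam [1.0077 0.2612 1.0565] f 396.7559000684586
red 346 px [196.026  168.4624] depth z 0.03347625471539861 plane mean [ 0.4821 -0.2131] rect ((482.9515686035156, -213.16429138183594), (69.09799194335938, 65.06331634521484), 17.960552215576172)
yellow 31 px [211.4516 178.9032] depth z 0.05358291816586269 plane mean [ 0.5024 -0.1428] rect ((502.58380126953125, -142.48934936523438), (18.406301498413086, 16.466577529907227), 15.785833358764648)
rim 745 px [192.9638 180.545 ] depth z 0.0377408364265146 plane mean [ 0.5251 -0.1954] rect ((522.25, -184.66726684570312), (178.7624969482422, 119.5820083618164), 18.294780731201172)
case 1814 px [193.4261 182.8914] depth z 0.03347988525377166 plane mean [ 0.5317 -0.1895] rect ((526.3541259765625, -182.17254638671875), (188.67999267578125, 124.08910369873047), 18.921295166015625)
```

View pics/sccrop.png

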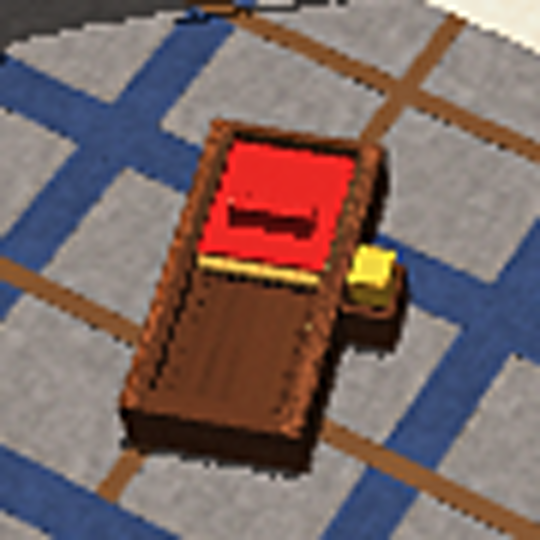

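```bash
cat >> h.py <<'E'
from scipy.spatial.transform import Rotation as R
np.set_printoptions(precision=4,suppress=True)
C=np.array([.525,-.199,0]);YAW=np.radians(18.1)
def cw(x,y,z):
    c,s=np.cos(YAW),np.sin(YAW);return C+np.array([c*x-s*y,s*x+c*y,z*1000*1])/1 if 0 else C+np.array([c*x-s*y,s*x+c*y,1000*z/1000])
def wc(p):
    c,s=np.cos(YAW),np.sin(YAW);d=np.array(p)-C;return np.array([c*d[0]+s*d[1],-s*d[0]+c*d[1],d[2]])
def plan(*case_mm):
    o=get_obs();q=o["tool_rot"];Rt=R.from_quat([q[1],q[2],q[3],q[0]])
    print('t',o["time_s"],'tcp',o["tcp_pos"],'case mm',wc(o["tcp_pos"])*1000,'F',o["ft_force"],'gap',o["finger_gap"],'j6',o["joints"][5])
    print('axes\n',Rt.as_matrix())
    for s in(1,-1):
        zt=s*np.array([np.cos(YAW),np.sin(YAW),0]);yt=np.array([0,0,-1.]);xt=np.cross(yt,zt)
        D=R.from_matrix(np.c_[xt,yt,zt]);print('s',s,'turn rotvec',(Rt.inv()*D).as_rotvec())
    if case_mm:
        t=cw(*(np.array(case_mm)/1000));print('target',t,'shift tool cm',Rt.inv().apply(t-o["tcp_pos"])*100)
        print('shift in final frame s=-1,1', [ (np.c_[np.cross([0,0,-1.],s*np.array([np.cos(YAW),np.sin(YAW),0])),[0,0,-1.],s*np.array([np.cos(YAW),np.sin(YAW),0])].T@(t-o["tcp_pos"])*100) for s in(-1,1)])
E
python3 -c "
from h import *
plan(-5.5,60,75)"
```

```text
t 0.4 tcp [ 0.2051 -0.5638  0.2311] case mm [-417.4497 -247.3398  231.1074] F [ 0.3185 -0.3067 -0.2853] gap 0.08545938330904816 j6 -0.3337062515297404
axes
 [[ 0.9398 -0.0002 -0.3418]
 [ 0.3418  0.0003  0.9398]
 [-0.0001 -1.      0.0004]]
s 1 turn rotvec [-0.0002  1.6037 -0.0004]
s -1 turn rotvec [-0.0004 -1.5379  0.0002]
target [ 0.5011 -0.1437  0.075 ] shift tool cm [42.1844 15.6188 29.3569]
shift in final frame s=-1,1 [array([ 30.734 ,  15.6107, -41.195 ]), array([-30.734 ,  15.6107,  41.195 ])]
```

Emit:
drive_tool:
  steps:
    - [[1,0,0,0,0,0.033,0],[1,2.57,0.4,1.92,0,0,0],[1,2.57,0.4,1.92,0,0,0],[1,2.57,0.4,1.92,0,0,0],[1,2.57,0.4,1.92,0,0,0],[1,2.57,0.4,1.92,0,0,0],[1,2.57,0.4,1.92,0,0,0],[1,2.57,0.4,1.92,0,0,0]]
  grip_force: 20

```text
time_s: 1.07
tcp_pos: [0.3349, -0.3789, 0.2032]
tool_rot: [-0.698, 0.698, 0.111, -0.111]
ft_force: [0.7, 0.8, -1.4]
finger_gap: 0.0004
```

Emit:
drive_tool:
  steps:
    - [[1,2.57,0.4,1.92,0,0,0],[1,2.57,0.4,1.92,0,0,0],[1,2.57,0.4,1.92,0,0,0],[1,2.57,0.4,1.92,0,0,0],[1,2.57,0.4,1.92,0,0,0],[1,2.57,0.4,1.92,0,0,0],[1,2.57,0.4,1.92,0,0,0],[1,2.57,0.4,1.92,0,0,0]]

```text
time_s: 1.73
tcp_pos: [0.4828, -0.1688, 0.1714]
tool_rot: [0.698, -0.698, -0.112, 0.111]
ft_force: [0.3, -1.2, -0.1]
finger_gap: 0.0001
```

```bash
python3 -c "
from h import *
plan(-5.5,60,65)"
```

```text
t 1.7333 tcp [ 0.4828 -0.1688  0.1714] case mm [-30.7567  41.7936 171.4044] F [ 0.2792 -1.2465 -0.1004] gap 0.00013396922253106728 j6 -1.3126417727416146
axes
 [[ 0.9505  0.0007 -0.3108]
 [ 0.3108  0.0001  0.9505]
 [ 0.0007 -1.     -0.0001]]
s 1 turn rotvec [-0.0005  1.5709  0.0007]
s -1 turn rotvec [ 0.0007 -1.5707  0.0005]
target [ 0.5011 -0.1437  0.065 ] shift tool cm [ 2.5181 10.6421  1.8215]
shift in final frame s=-1,1 [array([ 1.8206, 10.6404, -2.5257]), array([-1.8206, 10.6404,  2.5257])]
```

Emit:
drive_tool:
  steps:
    - [[1,0,1.5,0,0,0,0],[1,0,1.5,0,0,0,0],[1,0,1.5,0,0,0,0],[1,0,1.5,0,0,0,0],[1,0,0,0,0,0,0],[1,0,0,0,0,0,0]]

```text
time_s: 2.23
tcp_pos: [0.4817, -0.1704, 0.111]
tool_rot: [0.698, -0.698, -0.111, 0.112]
ft_force: [-0.3, 0.2, 1.0]
finger_gap: -0.0002
```

```bash
python3 - <<'E'
from h import *
plan(-5.5,60,60)
for n in("scene","top"): cap(n,n+'1.png')
a=cv2.imread('pics/scene1.png')[120:240,130:260];b=cv2.imread('pics/top1.png')[110:230,235:365]
cv2.imwrite('pics/m1.png',np.hstack([cv2.resize(x,None,fx=3,fy=3,interpolation=cv2.INTER_CUBIC) for x in(a,b)]))
E
```

```text
t 2.2333 tcp [ 0.4817 -0.1704  0.111 ] case mm [-32.3199  40.6343 111.0178] F [-0.2819  0.1775  1.0189] gap -0.00017624007069702536 j6 -1.3097152846072635
axes
 [[ 0.9505 -0.0014 -0.3107]
 [ 0.3107 -0.0002  0.9505]
 [-0.0014 -1.      0.0003]]
s 1 turn rotvec [ 0.0009  1.5708 -0.0013]
s -1 turn rotvec [-0.0013 -1.5708 -0.0009]
target [ 0.5011 -0.1437  0.06  ] shift tool cm [2.6892 5.0985 1.9353]
shift in final frame s=-1,1 [array([ 1.9366,  5.1018, -2.682 ]), array([-1.9366,  5.1018,  2.682 ])]
```

View pics/m1.png

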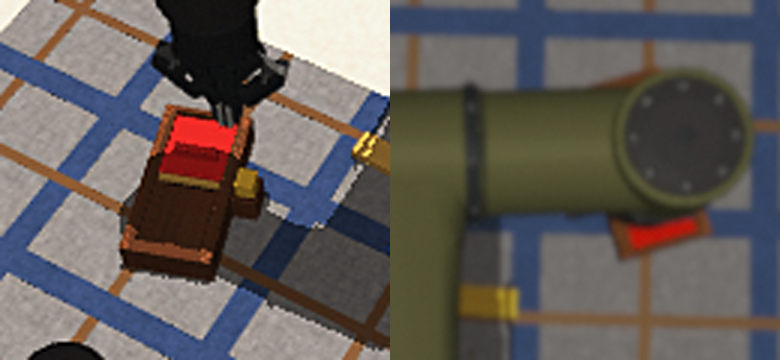

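The scene view shows the shut fingers behind the case, near crop (228,112). The top view is blocked by the wrist. Next I move over the pad.

Emit:
drive_tool:
  steps:
    - [[1,0.9,0,0.65,0,0,0],[1,0.9,0,0.65,0,0,0],[1,0.9,0.5,0.65,0,0,0],[1,0,1.0,0,0,0,0],[1,0,1.5,0,0,0,0],[1,0,1.0,0,0,0,0],[1,0,0,0,0,0,0],[1,0,0,0,0,0,0]]

```text
time_s: 3.0
tcp_pos: [0.5012, -0.1434, 0.0705]
tool_rot: [0.698, -0.698, -0.111, 0.112]
ft_force: [0.6, -0.9, 0.8]
finger_gap: 0.0002
```

```bash
python3 - <<'E'
from h import *
plan(-5.5,60,60)
cap("scene",'scene2.png')
p=get_obs()["tcp_pos"];print(px("scene",p),px("scene",cw(-.0055,.06,.055)))
a=cv2.imread('pics/scene2.png')[130:220,160:250]
cv2.imwrite('pics/m2.png',cv2.resize(a,None,fx=6,fy=6,interpolation=cv2.INTER_CUBIC))
E
```

```text
t 3.0 tcp [ 0.5012 -0.1434  0.0705] case mm [-5.3478 60.2213 70.5016] F [ 0.5945 -0.8813  0.7715] gap 0.00021077292621720422 j6 -1.3626441096383552
axes
 [[ 0.9505 -0.0019 -0.3108]
 [ 0.3108 -0.0003  0.9505]
 [-0.0019 -1.      0.0003]]
s 1 turn rotvec [ 0.0012  1.5709 -0.0017]
s -1 turn rotvec [-0.0017 -1.5707 -0.0012]
target [ 0.5011 -0.1437  0.06  ] shift tool cm [-0.0132  1.0502 -0.0224]
shift in final frame s=-1,1 [array([-0.0221,  1.0502,  0.0152]), array([ 0.0221,  1.0502, -0.0152])]
[210.9051 175.6332] [211.4201 178.4704]
```

View pics/m2.png

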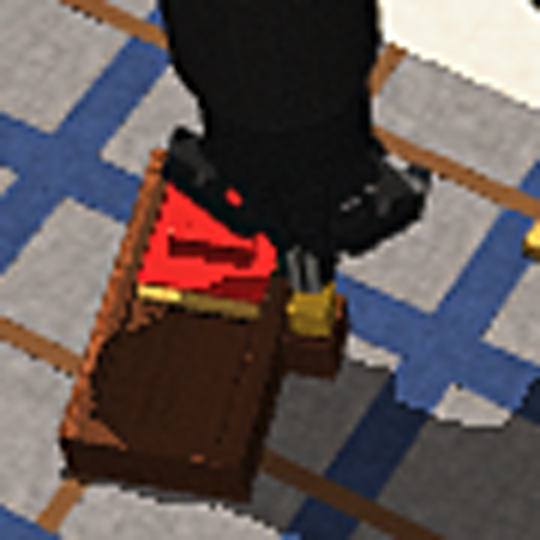

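Fingertips at crop (305,275) hang directly over the yellow pad (312,308). Now I press gradually.

Emit:
drive_tool:
  steps:
    - [[1,0,0.6,0,0,0,0],[1,0,0.5,0,0,0,0],[1,0,0.2,0,0,0,0],[1,0,0.2,0,0,0,0],[1,0,0.2,0,0,0,0],[1,0,0.2,0,0,0,0],[1,0,0,0,0,0,0]]

```text
time_s: 3.63
tcp_pos: [0.5017, -0.1435, 0.0524]
tool_rot: [-0.698, 0.698, 0.111, -0.111]
ft_force: [0.2, 0.5, -0.1]
finger_gap: 0.0001
```

```bash
python3 -c "
from h import *
plan(-5.5,60,46)"
```

```text
t 3.6333 tcp [ 0.5017 -0.1435  0.0524] case mm [-4.9004 60.0114 52.4177] F [ 0.1961  0.4594 -0.0714] gap 0.00014500326535421944 j6 -1.36256375183252
axes
 [[ 0.9505  0.0001 -0.3106]
 [ 0.3106 -0.0001  0.9505]
 [ 0.0001 -1.     -0.0001]]
s 1 turn rotvec [0.     1.5708 0.0002]
s -1 turn rotvec [ 0.0002 -1.5708 -0.    ]
target [ 0.5011 -0.1437  0.046 ] shift tool cm [-0.06    0.6418 -0.0011]
shift in final frame s=-1,1 [array([-0.0011,  0.6418,  0.06  ]), array([ 0.0011,  0.6418, -0.06  ])]
```

Emit:
drive_tool:
  steps:
    - [[1,0,0.15,0,0,0,0],[1,0,0.15,0,0,0,0]]

```text
time_s: 3.8
tcp_pos: [0.5018, -0.1435, 0.0497]
tool_rot: [-0.698, 0.698, 0.111, -0.111]
ft_force: [-1.7, 1.2, 4.8]
finger_gap: 0.0003
```

Emit:
drive_tool:
  steps:
    - [[1,0,0.15,0,0,0,0],[1,0,0.15,0,0,0,0]]

```text
time_s: 3.97
tcp_pos: [0.5018, -0.1435, 0.0464]
tool_rot: [-0.698, 0.698, 0.111, -0.111]
ft_force: [-2.1, 0.7, 4.0]
finger_gap: -0.0003
```

Emit:
drive_tool:
  steps:
    - [[1,0,0.1,0,0,0,0],[1,0,0.1,0,0,0,0]]

```text
time_s: 4.13
tcp_pos: [0.502, -0.1434, 0.0458]
tool_rot: [-0.698, 0.698, 0.112, -0.111]
ft_force: [-8.1, 4.8, 17.3]
finger_gap: -0.0003
```

Bottomed at z = 45.8 mm with 17 N. Next I lift off and check.

Emit:
drive_tool:
  steps:
    - [[1,0,-1,0,0,0,0],[1,0,-1.5,0,0,0,0],[1,0,-1.0,0,0,0,0],[1,-1.6,0,-2,0,0,0],[1,-1.6,0,-2,0,0,0],[1,-1.7,0,-2,0,0,0],[1,0,0,0,0,0,0],[1,0,0,0,0,0,0]]

```text
time_s: 4.8
tcp_pos: [0.4734, -0.2166, 0.0792]
tool_rot: [0.699, -0.698, -0.11, 0.11]
ft_force: [0.1, 0.5, -0.0]
finger_gap: -0.0001
```

```bash
python3 - <<'E'
from h import *
plan(-55,0,40)
im,d=cap("scene",'scene3.png')
hsv=cv2.cvtColor(im,cv2.COLOR_RGB2HSV)
for u,v in((210,179),(211,180),(212,181),(211,182)): print(hsv[v,u],w("scene",u,v,d[v,u]))
a=cv2.imread('pics/scene3.png')[130:220,160:250]
cv2.imwrite('pics/m3.png',cv2.resize(a,None,fx=6,fy=6,interpolation=cv2.INTER_CUBIC))
E
```

```text
t 4.8 tcp [ 0.4734 -0.2166  0.0792] case mm [-54.5426  -0.6402  79.1807] F [ 0.1095  0.5446 -0.044 ] gap -0.00013520948774021322 j6 -1.2150612138167531
axes
 [[ 0.9512  0.0001 -0.3084]
 [ 0.3084  0.0002  0.9512]
 [ 0.0001 -1.      0.0002]]
s 1 turn rotvec [-0.0003  1.5684 -0.    ]
s -1 turn rotvec [-0.     -1.5732  0.0003]
target [ 0.4727 -0.2161  0.04  ] shift tool cm [-0.0464  3.9181  0.0632]
shift in final frame s=-1,1 [array([0.064 , 3.9181, 0.0457]), array([-0.064 ,  3.9181, -0.0457])]
[ 20 205 153] [ 0.5005 -0.1499  0.0464]
[ 21 202 145] [ 0.502  -0.1454  0.0463]
[ 20 203 146] [ 0.5039 -0.1406  0.0471]
[ 21 202 148] [ 0.5075 -0.1421  0.0453]
```

View pics/m3.png

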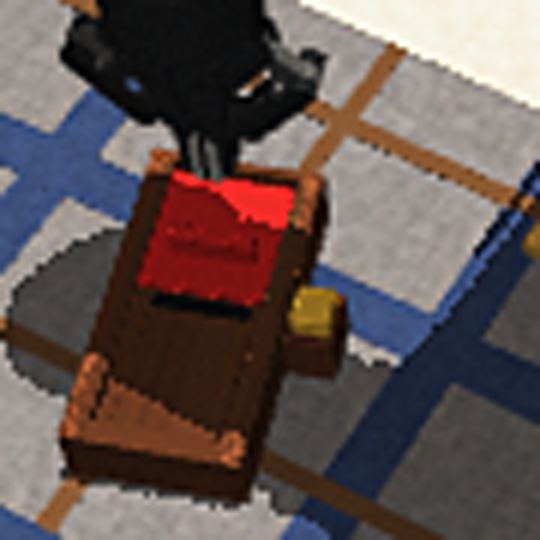

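The pad (crop 318,310) reads about z = 46 mm, fully in, and the brass bar is gone. The fingers are above the plate behind the ridge. I descend to about 41 mm.

Emit:
drive_tool:
  steps:
    - [[1,0,1.0,0,0,0,0],[1,0,1.0,0.06,0,0,0],[1,0,1.0,0,0,0,0],[1,0,0.7,0,0,0,0],[1,0,0,0,0,0,0],[1,0,0,0,0,0,0]]

```text
time_s: 5.35
tcp_pos: [0.4732, -0.2149, 0.0415]
tool_rot: [0.698, -0.698, -0.111, 0.112]
ft_force: [0.6, 0.2, 0.5]
finger_gap: 0.0002
```

```bash
python3 -c "
from h import *
plan(38,0,41)"
```

```text
t 5.35 tcp [ 0.4732 -0.2149  0.0415] case mm [-54.199    0.9935  41.4712] F [0.5725 0.1893 0.4922] gap 0.00020714452321579839 j6 -1.2160150806482626
axes
 [[ 0.9504 -0.0017 -0.3111]
 [ 0.3111 -0.      0.9504]
 [-0.0016 -1.      0.0005]]
s 1 turn rotvec [ 0.0009  1.5712 -0.0016]
s -1 turn rotvec [-0.0016 -1.5704 -0.0009]
target [ 0.5611 -0.1872  0.041 ] shift tool cm [ 9.2199  0.0324 -0.1033]
shift in final frame s=-1,1 [array([-0.0994,  0.0471, -9.2199]), array([0.0994, 0.0471, 9.2199])]
```

Emit:
drive_tool:
  steps:
    - [[1,0.6,0,0,0,0,0],[1,0.6,0,0,0,0,0],[1,0.6,0,0,0,0,0],[1,0.6,0,0,0,0,0],[1,0.6,0,0,0,0,0],[1,0.6,0,0,0,0,0],[1,0.6,0,0,0,0,0],[1,0.6,0,0,0,0,0]]

```text
time_s: 6.02
tcp_pos: [0.5198, -0.2, 0.0423]
tool_rot: [0.698, -0.698, -0.111, 0.111]
ft_force: [-1.6, -0.2, -0.2]
finger_gap: 0.0001
```

```bash
python3 - <<'E'
from h import *
plan(38,0,41)
cap("scene",'scene4.png')
a=cv2.imread('pics/scene4.png')[130:220,160:250]
cv2.imwrite('pics/m4.png',cv2.resize(a,None,fx=6,fy=6,interpolation=cv2.INTER_CUBIC))
E
```

```text
t 6.0167 tcp [ 0.5198 -0.2     0.0423] case mm [-5.2821  0.6589 42.2696] F [-1.5655 -0.229  -0.2028] gap 0.00011678872025499507 j6 -1.2481690148428612
axes
 [[ 0.9505 -0.0001 -0.3106]
 [ 0.3106  0.      0.9505]
 [-0.0001 -1.      0.    ]]
s 1 turn rotvec [ 0.0001  1.5708 -0.0001]
s -1 turn rotvec [-0.0001 -1.5708 -0.0001]
target [ 0.5611 -0.1872  0.041 ] shift tool cm [ 4.3282  0.1264 -0.0657]
shift in final frame s=-1,1 [array([-0.0659,  0.127 , -4.3282]), array([0.0659, 0.127 , 4.3282])]
```

View pics/m4.png

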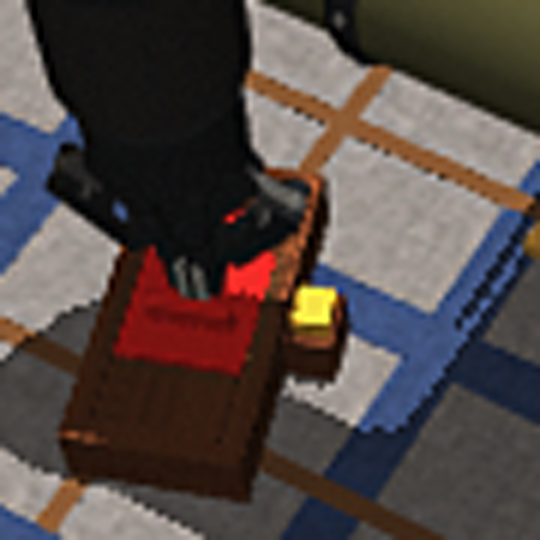

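The cover is sliding; its front edge is now near crop (180,365). I continue to the stop.

Emit:
drive_tool:
  steps:
    - [[1,0.6,0.05,0,0,0,0],[1,0.6,0,0,0,0,0],[1,0.6,0,0,0,0,0],[1,0.6,0,0,0,0,0],[1,0.5,0,0,0,0,0],[1,0.4,0,0,0,0,0],[1,0.2,0,0,0,0,0],[1,0,0,0,0,0,0]]

```text
time_s: 6.73
tcp_pos: [0.5528, -0.1891, 0.0417]
tool_rot: [0.698, -0.698, -0.111, 0.111]
ft_force: [-0.5, 0.1, -0.4]
finger_gap: 0.0004
```

Emit:
drive_tool:
  steps:
    - [[1,0.2,0,0,0,0,0],[1,0.2,0,0,0,0,0],[1,0,0,0,0,0,0]]

```text
time_s: 6.98
tcp_pos: [0.5564, -0.188, 0.0418]
tool_rot: [0.698, -0.698, -0.111, 0.111]
ft_force: [1.0, 0.2, 0.2]
finger_gap: -0.0
```

```bash
python3 -c "
from h import *
plan(38,0,41)"
```

```text
t 6.9833 tcp [ 0.5564 -0.188   0.0418] case mm [33.2868  0.6675 41.8039] F [1.0411 0.2216 0.2326] gap -1.3276738744854872e-05 j6 -1.270194922802887
axes
 [[ 0.9505  0.0002 -0.3106]
 [ 0.3106  0.0001  0.9505]
 [ 0.0002 -1.      0.    ]]
s 1 turn rotvec [-0.0002  1.5707  0.0001]
s -1 turn rotvec [ 0.0001 -1.5709  0.0002]
target [ 0.5611 -0.1872  0.041 ] shift tool cm [ 0.4713  0.0805 -0.0667]
shift in final frame s=-1,1 [array([-0.0667,  0.0804, -0.4713]), array([0.0667, 0.0804, 0.4713])]
```

Emit:
drive_tool:
  steps:
    - [[1,0.2,0,0,0,0,0],[1,0.2,0,0,0,0,0]]

```text
time_s: 7.15
tcp_pos: [0.5601, -0.1869, 0.0418]
tool_rot: [0.698, -0.698, -0.111, 0.111]
ft_force: [0.4, -0.6, 0.2]
finger_gap: 0.0001
```

Emit:
drive_tool:
  steps:
    - [[1,0.2,0,0,0,0,0],[1,0.2,0,0,0,0,0]]

```text
time_s: 7.32
tcp_pos: [0.5613, -0.1865, 0.0418]
tool_rot: [-0.698, 0.698, 0.109, -0.113]
ft_force: [-16.2, -2.2, 8.7]
finger_gap: 0.0004
```

The cover met the stop (16 N, TCP at case x ≈ 38 mm as expected). I back off, rise and look.

Emit:
drive_tool:
  steps:
    - [[1,-0.6,0,0,0,0,0],[1,-0.6,0,0,0,0,0],[1,0,-1.5,0,0,0,0],[1,0,-2.5,0,0,0,0],[1,0,-3,0,0,0,0],[1,-2,-3,-2,0,0,0],[1,-3,-1,-2.5,0,0,0],[1,-3,0,-2.5,0,0,0]]

```text
time_s: 7.98
tcp_pos: [0.4994, -0.2818, 0.1565]
tool_rot: [-0.697, 0.699, 0.115, -0.11]
ft_force: [0.9, -1.2, -0.3]
finger_gap: -0.0002
```

Emit:
drive_tool:
  steps:
    - [[1,-3,0,-2.5,0,0,0],[1,-3,0,-2.5,0,0,0],[1,-3,0,-2.5,0,0,0],[1,-3,0,-2.5,0,0,0],[1,-3,0,-2.5,0,0,0],[1,-3,0,-2.5,0,0,0],[1,0,0,0,0,0,0],[1,0,0,0,0,0,0]]

```text
time_s: 8.65
tcp_pos: [0.3722, -0.4807, 0.1515]
tool_rot: [0.699, -0.699, -0.11, 0.11]
ft_force: [0.8, 0.7, -0.8]
finger_gap: 0.0002
```

```bash
python3 - <<'E'
from h import *
plan()
for n in("scene","top"): cap(n,n+'5.png')
a=cv2.imread('pics/scene5.png');b=cv2.imread('pics/top5.png')[:, :]
cv2.imwrite('pics/m5.png',np.hstack([cv2.resize(x,None,fx=4,fy=4,interpolation=cv2.INTER_CUBIC) for x in(a[130:230,150:250],b[120:220,265:365])]))
for q in("red_ridge","red_cover"):
  for c in("scene","top"):
    for r in search_frame(q,c)[:1]: print(q,c,r["p"],wc(r["point"])*1000)
E
sed -i 's/^    rep(.rim/    continue\n&/; s/\/n+.\.npz/&/' fit.py; python3 fit.py
```

```text
t 8.65 tcp [ 0.3722 -0.4807  0.1515] case mm [-232.7935 -220.2544  151.4888] F [ 0.811   0.6823 -0.7867] gap 0.00019475080111981606 j6 -0.6756652596676309
axes
 [[ 0.9517  0.0003 -0.3071]
 [ 0.3071  0.0001  0.9517]
 [ 0.0003 -1.     -0.    ]]
s 1 turn rotvec [-0.0002  1.5671  0.0003]
s -1 turn rotvec [ 0.0003 -1.5745  0.0002]
red_ridge scene 0.64 [43.0736  4.9637 34.2   ]
red_ridge top 0.83 [41.8948  1.0355 36.5   ]
red_cover scene 0.82 [42.9149 -0.35   34.9   ]
red_cover top 0.9 [36.2413 -0.1676 33.    ]
top cam [ 0.3386 -0.0228  1.5049] f 497.8006780463581
red 489 px [314.501  150.6462] depth z 0.035460267690406555 plane mean [ 0.5641 -0.1902] rect ((564.3598022460938, -190.07003784179688), (69.18812561035156, 64.1574478149414), 17.51877212524414)
yellow 57 px [299.7368 170.9298] depth z 0.045006817632645246 plane mean [ 0.4999 -0.1455] rect ((499.6383361816406, -144.8165283203125), (23.614999771118164, 20.500396728515625), 1.074949026107788)
scene cam [1.0077 0.2612 1.0565] f 396.7559000684586
red 373 px [188.7534 191.3727] depth z 0.03347396343107678 plane mean [ 0.5621 -0.1873] rect ((563.5538330078125, -187.06124877929688), (66.71575164794922, 65.0466537475586), 18.041807174682617)
yellow 32 px [211.8125 180.5   ] depth z 0.044878831099765315 plane mean [ 0.5067 -0.1389] rect ((506.6135559082031, -139.10853576660156), (18.216690063476562, 16.865732192993164), 19.452346801757812)
```

View pics/m5.png

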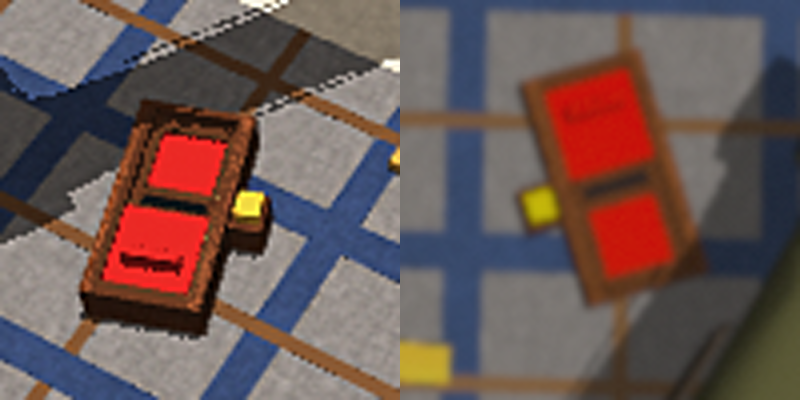

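View pics/scene5.png

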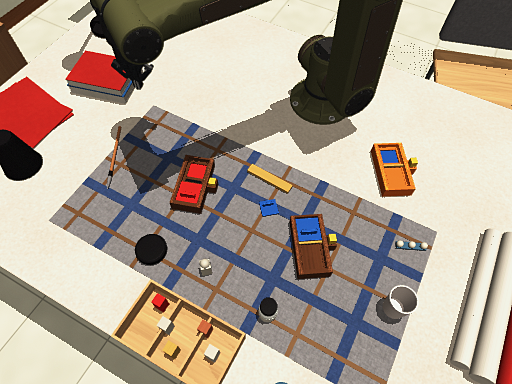

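The red cover sits at the end stop (scene crop 150,250), the ink pad is uncovered (185,165), and the tab is down. All the other items are where they were.

```bash
python3 -c "
from cell import *
print(sign_off())"
```

```text
the job is handed in; nothing more can be done
None
```

The red stamp-pad case is open and the job is handed in at about 9 s. With the shut fingertips I pressed the yellow tab down until it bottomed. I then pushed the cover by its thumb ridge until it met the end stop.

**Tab:** it stopped at z = 45.8 mm with 17 N. Afterwards the cameras read the pad at about 45 mm, with the brass catch bar no longer showing.

**Cover:** it met the end stop with about 16 N, with the tool where I expected it. The top camera put its travel at about 88 mm, against the nominal 86 mm.

**Rest of the table:** in the last pictures the ink pad is uncovered, and the blue case, the orange look-alike and the loose items look unmoved. I judged that by eye. The arm was clear when I handed in.

**Disagreements:**
- The two cameras put the case about 3 mm apart, so I used the average.
- The networks' final readings of the cover along the case were 36 and 43 mm, against a nominal 41 mm. I relied on the contact force and the measured travel.

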